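# Cover the test box and hold its enabling key in

### The arm

A 7-joint arm with a two-finger parallel gripper is mounted at the origin on a cart in front of the work surface, level with it; the furniture and walls round the work are solid. World frame = base frame: x ahead of the robot, y to its left, z up, the work surface at z = 0. Lengths are in m, angles in rad, forces in N, time in s.
With the tool pointing down it reaches from about 0.4 to 0.875 m from the base axis. Payload 4.4 kg.
Tool frame: the origin (TCP) lies between the finger pads, 19 mm behind the fingertips; this is the grasp point; z points along the fingers, y is the line along which they close (so a half turn about z gives the same grasp; the last joint's range is limited). The gripper opens to 85 mm and grips with 20 to 120 N. Pads are 22 mm wide; open, the fingers measure 114 mm over their backs; the gripper's body (76 mm by 85 mm) begins 54 mm behind the grasp point. The pads swing forward as they close: fully open they stand 13 mm farther back than shut.
Start: joints at [-1.38, 0.628, 0.038, 1.517, -0.027, 0.996, -0.02], TCP at [0.165, 0.629, 0.25] pointing down, gripper open.
Joint ranges: [-3.06, 3.06], [-0.37, 2.12], [-1.25, 1.32], [0.18, 2.47], [-1.1, 4.24], [0.23, 1.98], [-2.94, 2.94]. Speed limits (rad/s): [2.57, 2.57, 3.14, 3.14, 3.14, 3.14, 3.14].

### API

Orientations are given as a unit quaternion [w, x, y, z].
In Python, from workcell import robot gives the robot as it stands.
- The arm moves only by the tool send_rows, never from a script. Its argument "rows" is a list of rows, each a list of 7 numbers: the shift along the tool's x, y, z as a fraction of full scale, then the turn, a rotation vector about the tool's x, y, z as a fraction of full scale, then the opening, from 0 (shut) to 1 (fully open). In form: [[tx, ty, tz, wx, wy, wz, jaw], ...]. A call has 1 to 10 rows; each row is the pose to reach, as a shift and turn from the pose commanded when the call began, along the tool's axes at that moment; what a row does not reach only later rows make up. Full scale, the value 1, is 0.2 m for a shift and 0.5 rad for a turn. A row lasts 1/12 s, in which the tool goes at most 41.7 mm and 7.16 degrees, less where a joint would pass 70% of its speed; a pose out of reach is approached as far as the arm can. A call with a number of a shift or a turn outside -1 to 1 is refused whole. A call with a gripper value outside its range is refused whole. The fingers move at their own pace and stop on an object; "grip_force" is the grip in N (left out, the last holds). Time passes only in rows, so rows that repeat a pose let the fingers close. It gives the time, the measured TCP pose, the force, the opening and the grip force at its end, in the units of the state.
- robot.read_state(): the state, without advancing time (a new reading comes with each control period).
- robot.read_camera(name): name is "scene" or "top" or "wrist"; returns a dict with "img" (400x640x3 uint8, blue, green, red), "fovy" (degrees; the focal length in pixels is half the picture's height over the tangent of half this angle, whatever the lens; pixels are square), "cx", "cy" (the principal point, pixels), "view" (4x4, takes a point from world to camera coordinates). Camera axes: x right, y up, looking along -z (the intrinsics and any distortion apply to the point x, -y, -z); pixel columns grow to the right and rows downward; lengths in m; the calibration is good to about 2 mm. A picture is of the moment at which its call begins. There is no depth.
- robot.finish_job(): hands the job in; it is judged then, once.
The state is a dict: "clock": time; "joint_pos": joint angles; "dq": joint speeds; "effort": joint torques, N m; "tcp_pos": TCP position; "tcp_rot": TCP orientation; "contact_force": force on the tool from outside, world axes, zero at the start; "torque": the same for the moment, N m; "finger_gap": finger opening in m; "grip_force": force on a finger pad.
Only numpy, scipy, OpenCV 4.12 (cv2) and the standard library are available. Lean on these libraries where they do the work, as an engineer would, in place of code of your own. Each camera call takes 0.05 s, during which the arm holds its last target. There are 200 camera calls.

### The job

Close the grey test box with its yellow guard cover, seated all the way down with the slot over the red plunger in the box. Then push the red key, blade down, through the slot in the cover until its dark shoulder reaches the cover and the spring plunger is pressed in, without ramming it, and finish holding the key there with the gripper, because the spring pushes it out when it is let go. Leave the blue key, the tape, the mug and the power brick where they are.

Things in the scene. Friction and masses are not known exactly. Their poses are not given: they have to be found in the camera images.
- test_box: Open-topped grey box fixed to the worktop, 144 (x) x 104 (y) mm outside, 60 mm high to the rim, the top 3 mm of the outer edge bevelled. Origin: centre of its underside, z up. Its x axis runs along its length; the end at -x, towards the robot (within about 0.45 rad), has the plunger inside and two small coloured lenses outside.
- box_plunger (a point): Top centre of the unpressed red plunger inside the test box, at x = -42, y = 0, z = 28 mm in the box's frame (fixed to the box, does not move with the plunger).
- plunger (a joint): Red spring plunger in the test box, 14 x 26 mm: 0 = up, grows in m as it is pressed straight down, stop at 0.012. About 2 N to start, 6 N at 0.010, which is where the key's blade puts it when the shoulder meets the seated cover.
- cover: Loose yellow cover, 156 (x) x 116 (y) mm, 0.3 kg, lies right way up. Origin: centre of its skirt's lower edge. Skirt 12 mm deep, inside 148 x 108 mm (2 mm play each side on the box); plate above 8 mm thick, top at z = 20 mm. Seated, its origin is 48 mm above the box's and its x axis agrees with the box's x (only then is the slot over the plunger). Slot at x = -42, handle at x = +20 mm.
- cover_slot (a point): Centre of the slot, on the top face of the cover's plate. The slot is 8 mm (cover's x) by 32 mm (cover's y), with a 3 mm bevel round its mouth.
- cover_handle (a point): Centre of the cover's black handle bar, 34 mm above the plate's top face: bar 16 mm (x) x 60 mm (y) x 16 mm high on two posts; grasp it across x from above.
- red_key: Loose key with a red head, 0.12 kg, standing blade down in the rack. Origin: bottom of the blade, z up. Steel blade 6 (x) x 30 (y) mm, 50 mm long, round nose; dark shoulder 22 x 46 x 8 mm, underside at z = 50 mm; head 14 (x) x 36 (y) mm up to z = 125 mm. The same half a turn round.
- red_key_shoulder (a point): Centre of the underside of the red key's shoulder, 50 mm above the blade's bottom.
- red_key_grip (a point): Point in the red key's head to grasp across x (14 mm), 108 mm above the blade's bottom and 17 mm below the head's top.
- blue_key: Key of the same shape with a blue head in the other slot of the rack, 84 mm from the red one. Not needed; stays there.
- key_rack: Wooden block 60 (x) x 150 (y) x 56 mm high, fixed, origin under its centre; two slots at y = +42 and -42 mm in which the keys hang on their shoulders, blades 50 mm deep (2 mm play each side), axes along the rack's. Which key is in which slot varies; rack and cover may stand on either side of the box.
- tape: Roll of black tape, 62 mm across, 19 mm high, in front of the box; bystander. Origin under its centre.
- mug: Blue mug, 96 mm high, behind on the left; bystander. Origin under its centre.
- power_brick: Black power brick, 75 x 52 x 46 mm, behind between lamp and mug; bystander. Origin under its centre.
There are look-alikes about, which are no part of the job. Several things have the shape of the cover; the one meant has the colours described above.

How it is judged:
On the way, in this order (a step that is already met when the one before it is completed fails the run):
1. the cover sits fully down on the test box with its slot over the plunger, and is let go (z of cover in the frame of test_box between 0.0455 and 0.0505 m and horizontal distance between cover_slot and box_plunger below 0.006 m and angle between the x axis of cover and the x axis of test_box, either way round below 0.08 rad and angle between the z axis of cover and the z axis of test_box, either way round below 0.04 rad and contact force between the fingers and cover below 0.2 N), for 0.2 s.
2. the red key's nose is in the slot of the seated cover (z of cover in the frame of test_box between 0.0455 and 0.0505 m and horizontal distance between cover_slot and box_plunger below 0.006 m and angle between the x axis of cover and the x axis of test_box, either way round below 0.08 rad and angle between the z axis of cover and the z axis of test_box, either way round below 0.04 rad and horizontal distance between red_key_shoulder and cover_slot below 0.008 m and z of red_key_shoulder in the frame of cover_slot below 0.04 m), for 0.05 s.
At the end, for the whole second after the job is handed in: Cover seated on the box (2.5 mm in height, slot within 6 mm of over the plunger, 0.08 rad); red key upright (0.08 rad) in the slot, within 4 mm of its centre, shoulder at most 3 mm above the cover; plunger pressed over 6 mm; fingers holding its head (TCP within 33 mm of the grip point) (z of cover in the frame of test_box between 0.0455 and 0.0505 m and horizontal distance between cover_slot and box_plunger below 0.006 m and angle between the x axis of cover and the x axis of test_box, either way round below 0.08 rad and angle between the z axis of cover and the z axis of test_box, either way round below 0.04 rad and z of red_key_shoulder in the frame of cover_slot below 0.003 m and horizontal distance between red_key_shoulder and cover_slot below 0.004 m and angle between red_key's own z axis and vertical below 0.08 rad and value of joint plunger above 0.006 m and contact force between the fingers and red_key above 1 N and distance between the grasp point and red_key_grip below 0.033 m); the arm keeps its last pose, push and grip.
It fails at once if the blue key, the tape, the mug or the power brick is moved by more than 30 mm (distance of any of blue_key, tape, mug, power_brick from where it was at the start of the episode above 0.03 m).
It fails at once if the key is rammed against the cover (over 60 N) (contact force between red_key and cover above 60 N).
It also fails if it takes over 64 s, if anything falls off the work surface, if the arm or the gripper's body presses on something with over 40 N, if the wrist force passes 120 N, or if a joint passes its speed limit or range.

## Working session

There is one attempt and no reset: what is moved stays moved. The work goes in short steps, Python scripts to look and compute and a tool call to move; the robot and the scene stay as the last step left them, time stands still between calls to the robot, and variables do not carry over. Pictures are saved under pics/ and viewed, at most 10 in all, crops included, and the job is handed in when it is done.

Besides the shell and the picture viewer there is one more tool, called by a JSON object that holds its "api" and its "payload". send_rows: Moves the arm, as the interface text tells. Its arguments: {"type":"object","properties":{"rows":{"type":"array"},"grip_force":{"type":"number"}},"required":["rows"]}

```bash
mkdir -p pics; cat > h.py <<'E'
import numpy as np, cv2, pickle
from workcell import robot
def grab(name,fn):
    c=robot.read_camera(name); cv2.imwrite(f'pics/{fn}.png',c['img']); pickle.dump(c,open(f'pics/{fn}.pkl','wb')); return c
def load(fn): return pickle.load(open(f'pics/{fn}.pkl','rb'))
def f(c): return 200/np.tan(np.radians(c['fovy'])/2)
def ray(c,u,v,z):
    V=np.array(c['view']);R=V[:3,:3];o=-R.T@V[:3,3]
    d=R.T@np.array([(u-c['cx'])/f(c),-(v-c['cy'])/f(c),-1.])
    return o+d*(z-o[2])/d[2]
def proj(c,p):
    V=np.array(c['view']);q=V[:3,:3]@np.array(p)+V[:3,3]
    return c['cx']-f(c)*q[0]/q[2], c['cy']+f(c)*q[1]/q[2]
E
python3 - <<'E'
from h import *
for n in ['scene','top']:
    c=grab(n,n+'0'); print(n,{k:v for k,v in c.items() if k!='img'})
print(robot.read_state())
a=load('scene0')['img'];b=load('top0')['img']
E
```

```text
scene {'fovy': 48.92898823402456, 'cx': 319.48392002829075, 'cy': 198.1336583441855, 'view': array([[ 0.53212095, -0.84666498,  0.00238791, -0.18483066],
       [ 0.46143171,  0.29236787,  0.83761674, -0.39111244],
       [-0.70987891, -0.44461156,  0.54625314, -1.07059783],
       [ 0.        ,  0.        ,  0.        ,  1.        ]])}
top {'fovy': 57.89758409338119, 'cx': 316.43993000883046, 'cy': 203.9019497673474, 'view': array([[-0.02394638, -0.99929598, -0.02888104,  0.18096037],
       [ 0.98909648, -0.02788127,  0.14460562, -0.56932098],
       [-0.14530905, -0.02510335,  0.98906779, -1.50286824],
       [ 0.        ,  0.        ,  0.        ,  1.        ]])}
{'clock': 0.1, 'joint_pos': array([-1.37981703,  0.6293214 ,  0.03845351,  1.51826028, -0.02698767,
        0.99630167, -0.01997966]), 'dq': array([-0.00198664, -0.00258455,  0.00126276, -0.00281997, -0.00203402,
        0.00013577, -0.00097839]), 'effort': array([ 2.74991471e-03, -5.64524925e+01,  1.23024669e+00, -1.93968040e+01,
        1.12449788e-02,  5.50976765e-03,  7.46538660e-06]), 'tcp_pos': array([0.16492217, 0.62818094, 0.24913973]), 'tcp_rot': array([-9.51153138e-05,  1.28027172e-01,  9.91770265e-01, -8.81086305e-04]), 'contact_force': array([-0.49704254, -0.1549763 , -0.6358674 ]), 'torque': array([-0.001625  ,  0.01215954, -0.01224489]), 'grip_force': 0.0, 'finger_gap': 0.08511745819239586}
```

View pics/top0.png

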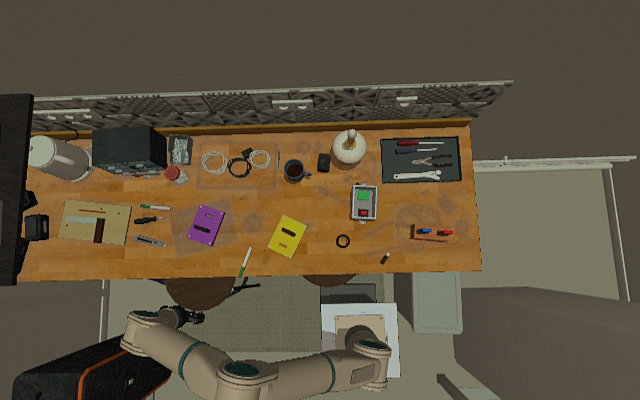

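View pics/scene0.png

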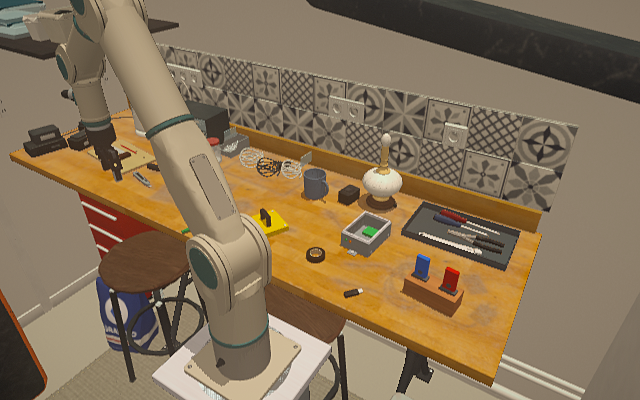

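The top view shows the grey box at (363,202), with the red plunger at about (363,212). The rack is at (433,232), with the red key at (446,232) and the blue key at (424,231). Three things have the cover's shape: yellow at (287,236), purple at (206,225) and a beige panel at (97,222). The yellow one with the black handle fits the description. I'll confirm it in an enlarged crop.

```bash
python3 - <<'E'
from h import *
b=load('top0')['img'][170:270,262:462]
cv2.imwrite('pics/crop1.png',cv2.resize(b,None,fx=4,fy=4,interpolation=cv2.INTER_CUBIC))
a=load('scene0')['img'][190:320,240:500]
cv2.imwrite('pics/crop2.png',cv2.resize(a,None,fx=3,fy=3,interpolation=cv2.INTER_CUBIC))
E
```

```text
(no output)
```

View pics/crop1.png

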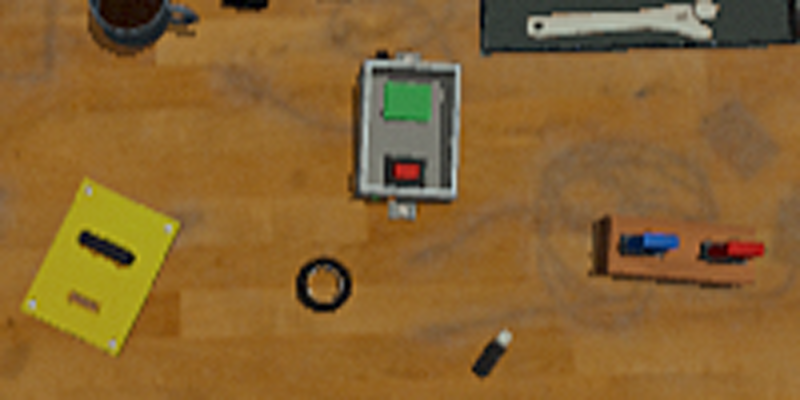

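View pics/crop2.png

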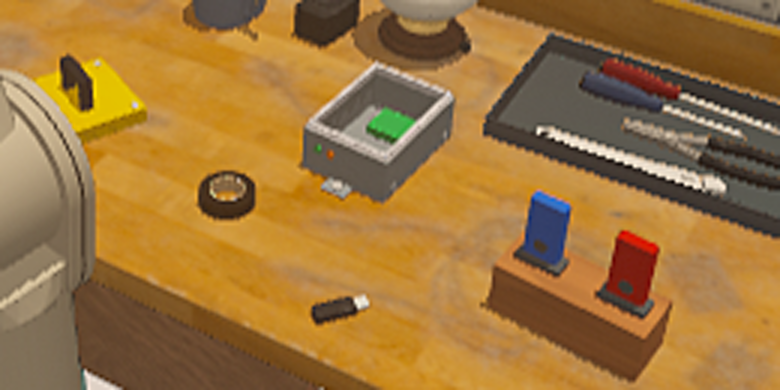

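The crop confirms the yellow cover: black handle at crop (106,247), slot at crop (84,300) on the robot side. In the box, the red plunger is at crop (407,171), on the end nearest the robot. Next I'll fit the poses from the corners.

```bash
cat >> h.py <<'E'
from scipy.optimize import least_squares
from scipy.spatial.transform import Rotation as Ro
def fit(c,P3,px,x0):
    P3=np.array(P3,float);px=np.array(px,float)
    def res(s):
        Rm=Ro.from_euler('z',s[2]).as_matrix()
        return np.ravel([np.array(proj(c,Rm@p+[s[0],s[1],0]))-q for p,q in zip(P3,px)])
    r=least_squares(res,x0); return r.x, np.sqrt(np.mean(r.fun**2))
def loc(s,p): return Ro.from_euler('z',s[2]).apply(p)+[s[0],s[1],0]
def tool(tgt,yaw=None):
    """shift fractions and turn about tool z to bring TCP to tgt with tool y along yaw (world)"""
    s=robot.read_state(); q=s['tcp_rot'];R=Ro.from_quat([q[1],q[2],q[3],q[0]]).as_matrix()
    print('tcp',np.round(s['tcp_pos'],4),'shift frac',np.round(R.T@(np.array(tgt)-s['tcp_pos'])/.2,3))
    if yaw is not None:
        # desired: z down, y along yaw ; choose nearest half turn
        best=[]
        for k in (0,np.pi):
            y=np.array([np.cos(yaw+k),np.sin(yaw+k),0]);z=np.array([0,0,-1.]);D=np.column_stack([np.cross(y,z),y,z])
            best.append(Ro.from_matrix(R.T@D).as_rotvec()/.5)
        for b in best: print('turn frac',np.round(b,3))
E
python3 - <<'E'
from h import *
c=load('top0')
o=lambda L:[(262+(x+.5)/4-.5,170+(y+.5)/4-.5) for x,y in L]
cov=fit(c,[(.078,.058,.02),(.078,-.058,.02),(-.078,-.058,.02),(-.078,.058,.02),(-.042,0,.02),(.02,0,.062)],o([(86,180),(181,219),(116,354),(24,308),(84,300),(106,247)]),[.5,.3,0])
box=fit(c,[(.072,.052,.057),(.072,-.052,.057),(-.072,-.052,.057),(-.072,.052,.057),(-.042,0,.028)],o([(362,60),(462,63),(457,200),(357,197),(407,171)]),[.6,-.1,0])
print('cover',cov,'box',box)
for n,s,p in [('slot',cov,(-.042,0,.02)),('handle',cov,(.02,0,.054)),('plunger',box,(-.042,0,.028))]: print(n,loc(s[0],p))
c2=load('scene0')
q=lambda x,y:(240+(x+.5)/3-.5,190+(y+.5)/3-.5)
# red head top centre z=.131: triangulate
for nm,uv in [('red',q(638,237)),('blue',q(551,199))]: print(nm,ray(c2,*uv,.131))
print('red top',ray(c,*o([(747,249)])[0],.131),'blue top',ray(c,*o([(661,241)])[0],.131))
print(proj(c2,loc(box[0],(-.072,.052,.06))), proj(c2,loc(box[0],(-.072,-.052,.06))),'expect',q(305,132),q(390,163))
tool(loc(cov[0],(.02,0,.2)),cov[0][2])
E
```

```text
cover (array([ 0.44200741,  0.29638563, -0.46194976]), np.float64(0.4429983672995692)) box (array([ 0.57459035, -0.03583861, -0.0706008 ]), np.float64(0.29288965418366975))
slot [0.40440964 0.31510479 0.02      ]
handle [0.45991112 0.28747174 0.054     ]
plunger [ 0.53269498 -0.03287584  0.028     ]
red [ 0.43491402 -0.35505775  0.131     ]
blue [ 0.44240706 -0.27247694  0.131     ]
red top [ 0.43479198 -0.35440021  0.131     ] blue top [ 0.44487378 -0.27078342  0.131     ]
(np.float64(340.3971301972236), np.float64(229.69386899789814)) (np.float64(368.40951213562755), np.float64(241.82390729605976)) expect (341.3333333333333, 233.66666666666666) (369.66666666666663, 244.0)
tcp [0.1649 0.6282 0.2491] shift frac [-1.859 -1.273  0.248]
turn frac [-2.000e-03  3.000e-03  3.552e+00]
turn frac [-3.000e-03 -2.000e-03 -2.731e+00]
```

{"api": "send_rows", "payload": {"rows": [[-0.2, -0.137, 0, 0, 0, 0.25, 1], [-0.4, -0.274, 0, 0, 0, 0.5, 1], [-0.6, -0.41, 0, 0, 0, 0.75, 1], [-0.8, -0.548, 0, 0, 0, 1, 1], [-1, -0.685, 0, 0, 0, 1, 1], [-1, -0.685, 0, 0, 0, 1, 1]]}}

```text
clock: 0.6
tcp_pos: [0.3255, 0.4423, 0.2498]
tcp_rot: [0.001, 0.37, 0.929, -0.001]
contact_force: [1.2, -0.1, 0.3]
finger_gap: 0.0855
grip_force: 0.0
```

{"api": "send_rows", "payload": {"rows": [[-0.2, -0.02, 0, 0, 0, 0.25, 1], [-0.4, -0.04, 0, 0, 0, 0.5, 1], [-0.6, -0.06, 0, 0, 0, 0.75, 1], [-0.8, -0.08, 0, 0, 0, 1, 1], [-1, -0.1, 0, 0, 0, 1, 1], [-1, -0.1, 0, 0, 0, 1, 1], [-1, -0.1, 0, 0, 0, 1, 1]]}}

```text
clock: 1.18
tcp_pos: [0.4571, 0.2907, 0.2499]
tcp_rot: [0.0, 0.59, 0.807, -0.0]
contact_force: [-0.5, 1.1, 0.1]
finger_gap: 0.0851
grip_force: 0.0
```

{"api": "send_rows", "payload": {"rows": [[0, 0, 0, 0, 0, 0.25, 1], [0, 0, 0, 0, 0, 0.5, 1], [0, 0, 0, 0, 0, 0.75, 1], [0, 0, 0, 0, 0, 1, 1], [0, 0, 0, 0, 0, 1, 1]]}}

```text
clock: 1.6
tcp_pos: [0.4539, 0.2952, 0.2495]
tcp_rot: [-0.0, 0.77, 0.638, -0.001]
contact_force: [-0.5, 0.7, -0.0]
finger_gap: 0.0856
grip_force: 0.0
```

```bash
python3 - <<'E'
from h import *
s=robot.read_state(); print(s['joint_pos'],s['clock'])
tool((.4599,.2875,.2),-.462)
E
```

```text
[-0.94002742  0.51088033  0.46772329  1.83043122 -0.29328506  0.87000777
 -0.5183172 ] 1.6
tcp [0.4539 0.2952 0.2495] shift frac [-0.032  0.037  0.248]
turn frac [-0.002  0.001  0.552]
turn frac [-1.000e-03 -3.000e-03 -5.731e+00]
```

{"api": "send_rows", "payload": {"rows": [[-0.02, 0.02, 0.1, 0, 0, 0.25, 1], [-0.032, 0.037, 0.2, 0, 0, 0.5, 1], [-0.032, 0.037, 0.248, 0, 0, 0.552, 1], [-0.032, 0.037, 0.248, 0, 0, 0.552, 1], [-0.032, 0.037, 0.248, 0, 0, 0.552, 1], [-0.032, 0.037, 0.248, 0, 0, 0.552, 1]]}}

```text
clock: 2.1
tcp_pos: [0.4616, 0.2867, 0.2011]
tcp_rot: [-0.0, 0.849, 0.528, 0.001]
contact_force: [0.3, 0.2, 0.8]
finger_gap: 0.0855
grip_force: 0.0
```

```bash
python3 - <<'E'
from h import *
c=grab('wrist','w1'); s=np.array([.442,.2964,-.462])
print(proj(c,loc(s,(.02,0,.062))),proj(c,loc(s,(-.042,0,.02))))
tool((.4599,.2875,.054),-.462)
E
```

```text
(np.float64(319.6826000612045), np.float64(189.77305081742557)) (np.float64(253.0262828183725), np.float64(176.0652817214908))
tcp [0.4618 0.2866 0.2013] shift frac [-0.002 -0.011  0.737]
turn frac [ 0.001 -0.003  0.006]
turn frac [ 5.000e-03  1.000e-03 -6.277e+00]
```

View pics/w1.png

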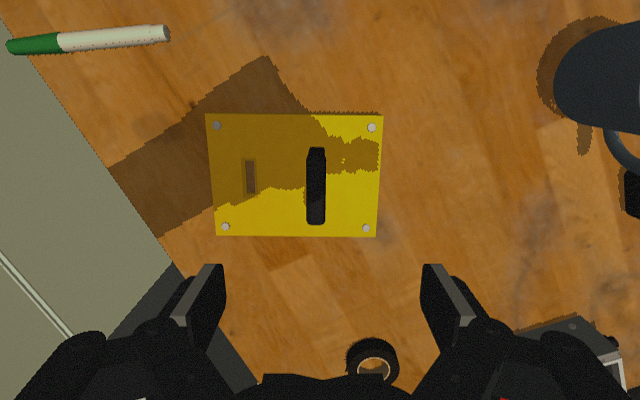

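```bash
python3 - <<'E'
from h import *
c=load('w1')
cov=fit(c,[(-.078,.058,.02),(.078,.058,.02),(.078,-.058,.02),(-.078,-.058,.02),(-.042,0,.02),(.02,0,.062)],[(206,113),(382.5,115),(377.5,236.5),(216,237),(250,177),(316,186)],[.44,.3,-.46])
print(cov, loc(cov[0],(.02,0,.054)))
tool(loc(cov[0],(.02,0,.054)),cov[0][2])
E
```

```text
(array([ 0.43905615,  0.29666757, -0.4595161 ]), np.float64(1.8789636254863495)) [0.45698149 0.28779728 0.054     ]
tcp [0.4618 0.2866 0.2013] shift frac [-0.007 -0.024  0.736]
turn frac [ 0.001 -0.003  0.001]
turn frac [ 5.000e-03  1.000e-03 -6.282e+00]
```

{"api": "send_rows", "payload": {"rows": [[-0.004, -0.015, 0.15, 0, 0, 0, 1], [-0.004, -0.018, 0.3, 0, 0, 0, 1], [-0.004, -0.018, 0.45, 0, 0, 0, 1], [-0.004, -0.018, 0.6, 0, 0, 0, 1], [-0.004, -0.018, 0.7, 0, 0, 0, 1], [-0.004, -0.018, 0.746, 0, 0, 0, 1], [-0.004, -0.018, 0.746, 0, 0, 0, 0.6], [-0.004, -0.018, 0.746, 0, 0, 0, 0.2], [-0.004, -0.018, 0.746, 0, 0, 0, 0], [-0.004, -0.018, 0.746, 0, 0, 0, 0]], "grip_force": 70}}

```text
clock: 2.98
tcp_pos: [0.4589, 0.2874, 0.0528]
tcp_rot: [-0.0, 0.85, 0.527, 0.001]
contact_force: [0.4, 0.5, 0.8]
finger_gap: 0.0387
grip_force: 0.0
```

{"api": "send_rows", "payload": {"rows": [[0, 0, 0, 0, 0, 0, 0], [0, 0, 0, 0, 0, 0, 0], [0, 0, 0, 0, 0, 0, 0], [0, 0, 0, 0, 0, 0, 0]]}}

```text
clock: 3.32
tcp_pos: [0.458, 0.2875, 0.0524]
tcp_rot: [-0.001, 0.85, 0.526, 0.001]
contact_force: [-1.7, 0.1, 7.1]
finger_gap: 0.0148
grip_force: 69.2
```

{"api": "send_rows", "payload": {"rows": [[0, 0, -0.1, 0, 0, 0, 0], [0, 0, -0.2, 0, 0, 0, 0], [0, 0, -0.35, 0, 0, 0, 0], [0, 0, -0.5, 0, 0, 0, 0], [0, 0, -0.65, 0, 0, 0, 0], [0, 0, -0.74, 0, 0, 0, 0], [0, 0, -0.74, 0, 0, 0, 0]]}}

```text
clock: 3.9
tcp_pos: [0.4599, 0.2877, 0.203]
tcp_rot: [-0.0, 0.85, 0.527, 0.004]
contact_force: [0.5, -0.1, -4.2]
finger_gap: 0.0147
grip_force: 69.2
```

```bash
python3 - <<'E'
from h import *
tool(loc([.5746,-.0358,-.0706],(.02,0,.17)),-.0706)
print(robot.read_state()['finger_gap'])
E
```

```text
tcp [0.4599 0.2877 0.203 ] shift frac [-1.156  1.326  0.162]
turn frac [ 0.01  -0.011 -0.782]
turn frac [-0.016 -0.013  5.501]
0.014687769879871537
```

{"api": "send_rows", "payload": {"rows": [[-0.08, 0.1, 0, 0, 0, -0.1, 0], [-0.2, 0.23, 0, 0, 0, -0.25, 0], [-0.32, 0.36, 0, 0, 0, -0.4, 0], [-0.44, 0.5, 0, 0, 0, -0.55, 0], [-0.56, 0.64, 0, 0, 0, -0.7, 0], [-0.68, 0.78, 0, 0, 0, -0.782, 0], [-0.74, 0.86, 0, 0, 0, -0.782, 0], [-0.74, 0.86, 0, 0, 0, -0.782, 0], [-0.74, 0.86, 0, 0, 0, -0.782, 0]]}}

```text
clock: 4.65
tcp_pos: [0.5453, 0.0759, 0.1979]
tcp_rot: [-0.001, 0.733, 0.68, -0.001]
contact_force: [-0.4, 1.1, -3.4]
finger_gap: 0.0149
grip_force: 69.2
```

```bash
python3 - <<'E'
from h import *
tool(loc([.5746,-.0358,-.0706],(.02,0,.17)),-.0706)
E
```

```text
tcp [0.5453 0.0759 0.1979] shift frac [-0.545  0.288  0.139]
turn frac [-0.004  0.001 -0.008]
turn frac [2.000e-03 7.000e-03 6.275e+00]
```

```bash
python3 - <<'E'
from h import *
c=load('scene0');q=lambda x,y:(240+(x+.5)/3-.5,190+(y+.5)/3-.5)
P=[(-.072,.052,.057),(-.072,-.052,.057),(.072,-.052,.057),(.072,.052,.057)]
print(fit(c,P,[q(303,130),q(390,163),q(455,99),q(380,62)],[.57,-.03,-.07]))
b=c['img'][218:262,330:398]
x=cv2.resize(b,None,fx=8,fy=8,interpolation=cv2.INTER_CUBIC)
t=load('top0')['img'][180:228,342:384]; y=cv2.resize(t,None,fx=6,fy=7.333,interpolation=cv2.INTER_CUBIC)
y=cv2.resize(t,None,fx=6,fy=6,interpolation=cv2.INTER_CUBIC); y=cv2.copyMakeBorder(y,0,x.shape[0]-y.shape[0],0,0,0)
cv2.imwrite('pics/boxes.png',np.hstack([x,y])); print(x.shape,y.shape)
E
```

```text
(array([ 0.56853054, -0.04314812, -0.08307841]), np.float64(0.7897551995971482))
(352, 544, 3) (352, 252, 3)
```

View pics/boxes.png

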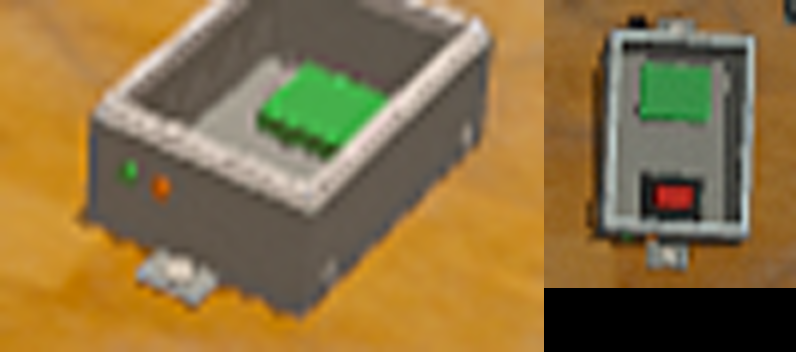

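```bash
python3 - <<'E'
from h import *
cs,ct=load('scene0'),load('top0')
S=[((-.072,.052,.057),(93,122)),((-.072,-.052,.057),(312,212)),((.072,-.052,.057),(490,42)),((-.072,.052,0),(88,220)),((-.072,-.052,0),(303,317))]
T=[((.072,.052,.057),(64,33)),((.072,-.052,.057),(211,37)),((-.072,-.052,.057),(205,238)),((-.072,.052,.057),(57,233)),((-.042,0,.028),(130,197))]
S=[(p,(330+(x+.5)/8-.5,218+(y+.5)/8-.5)) for p,(x,y) in S]
T=[(p,(342+(x+.5)/6-.5,180+(y+.5)/6-.5)) for p,(x,y) in T]
s=fit(cs,*zip(*S),[.57,-.03,-.07]);t=fit(ct,*zip(*T),[.57,-.03,-.07]);print(s,t)
def res(v): return [e for c,L in((cs,S),(ct,T)) for p,q in L for e in np.array(proj(c,loc(v,p)))-q]
r=least_squares(res,t[0]);print('joint',r.x,np.sqrt(np.mean(r.fun**2)))
tool(loc(r.x,(.02,0,.17)),r.x[2])
E
```

```text
(array([ 0.56883215, -0.04052273, -0.0759647 ]), np.float64(0.6532437938287543)) (array([ 0.57458604, -0.03557366, -0.06863055]), np.float64(0.16357018913215599))
joint [ 0.57239261 -0.03777627 -0.0672286 ] 0.744804330835755
tcp [0.5453 0.0759 0.1979] shift frac [-0.556  0.278  0.139]
turn frac [-0.004  0.001 -0.015]
turn frac [2.000e-03 7.000e-03 6.268e+00]
```

{"api": "send_rows", "payload": {"rows": [[-0.1, 0, -0.08, 0, 0, 0, 0], [-0.25, 0.02, -0.18, 0, 0, 0, 0], [-0.4, 0.04, -0.28, 0, 0, 0, 0], [-0.55, 0.05, -0.4, 0, 0, 0, 0], [-0.7, 0.05, -0.5, 0, 0, 0, 0], [-0.85, 0.05, -0.5, 0, 0, 0, 0], [-1, 0.05, -0.5, 0, 0, 0, 0], [-1, 0.05, -0.5, 0, 0, 0, 0]]}}

```text
clock: 5.32
tcp_pos: [0.5399, -0.1288, 0.2991]
tcp_rot: [0.001, 0.734, 0.679, -0.002]
contact_force: [-1.0, -1.9, -3.4]
finger_gap: 0.0149
grip_force: 69.2
```

{"api": "send_rows", "payload": {"rows": [[-0.1, 0, 0, 0, 0, 0, 0], [-0.2, 0, 0, 0, 0, 0, 0], [-0.25, 0, 0, 0, 0, 0, 0], [-0.25, 0, 0, 0, 0, 0, 0], [-0.25, 0, 0, 0, 0, 0, 0], [-0.25, 0, 0, 0, 0, 0, 0]]}}

```text
clock: 5.82
tcp_pos: [0.5384, -0.17, 0.2986]
tcp_rot: [-0.001, 0.731, 0.682, 0.0]
contact_force: [-0.7, 0.5, -3.9]
finger_gap: 0.0149
grip_force: 69.2
```

```bash
python3 - <<'E'
from h import *
c=grab('wrist','w2'); tool((.5,0,.2),-.07)
for s in ([.5746,-.0356,-.0686],[.5688,-.0405,-.076]): print([np.round(proj(c,loc(s,p))) for p in [(.072,.052,.057),(.072,-.052,.057),(-.072,-.052,.057),(-.072,.052,.057)]])
E
```

```text
tcp [ 0.5384 -0.1702  0.2987] shift frac [ 0.835 -0.25   0.495]
turn frac [-0.001 -0.003  0.003]
turn frac [ 5.00e-03 -2.00e-03 -6.28e+00]
[array([431., -39.]), array([420.,  81.]), array([279.,  80.]), array([274., -39.])]
[array([425., -32.]), array([414.,  87.]), array([273.,  85.]), array([269., -33.])]
```

View pics/w2.png

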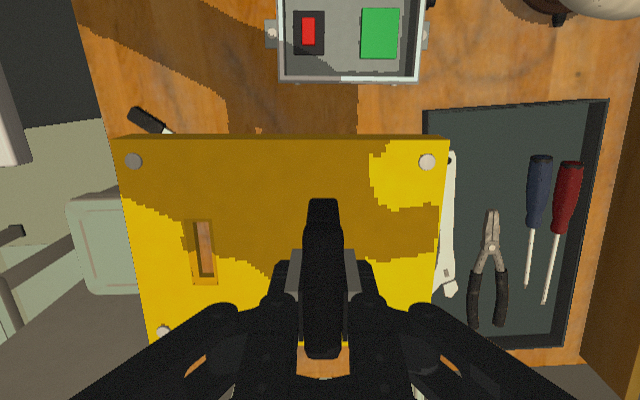

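```bash
python3 - <<'E'
from h import *
c=load('w2'); z=.2463
st=robot.read_state(); t=st['tcp_pos']; print(t,proj(c,t))
g=[.52,-.17,-.07]
cv=fit(c,[(-.078,.058,.02+z),(.078,.058,.02+z),(-.042,0,.02+z)],[(113,140),(450,140),(201,251)],g)
print('cover',cv,'handle-TCP', loc(cv[0],(.02,0,0))-t)
bx=fit(c,[(.072,-.052,.057),(-.072,-.052,.057),(-.042,0,.028)],[(419.5,82.5),(280,81),(308,31)],[.57,-.03,-.07]); print('box',bx)
print(proj(c,loc([.5746,-.0356,-.0686],(-.042,0,.028))))
E
python3 - <<'E'
import cv2,sys; sys.path.insert(0,'.')
i=cv2.imread('pics/w2.png')
a=cv2.resize(i[0:100,260:440],None,fx=4,fy=4,interpolation=cv2.INTER_CUBIC)
cv2.imwrite('pics/w2c.png',a)
E
```

```text
[ 0.53844875 -0.17015038  0.29874462] (np.float64(322.10402373626584), np.float64(286.9915035113022))
cover (array([ 0.51910293, -0.16992304, -0.0716086 ]), np.float64(1.4928540069013247)) handle-TCP [ 0.00060292 -0.00120361 -0.29874462]
box (array([ 0.57456086, -0.03736105, -0.07036413]), np.float64(0.943629526144524))
(np.float64(308.6247538557567), np.float64(28.22238995818455))
```

View pics/w2c.png

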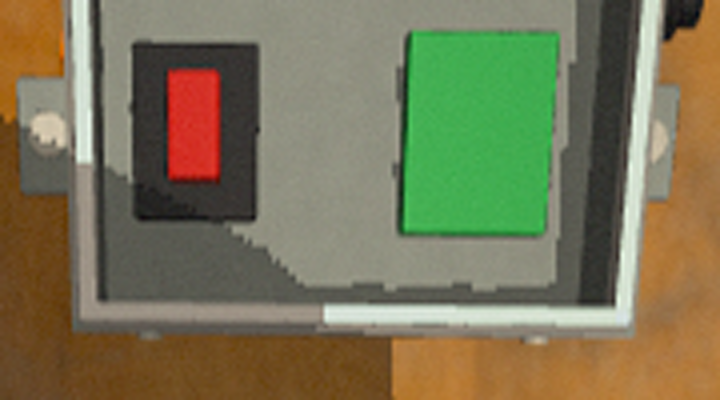

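```bash
python3 - <<'E'
from h import *
b=[.5743,-.0368,-.070]; print(loc(b,(.02,.0008,.14)))
tool(loc(b,(.02,.0008,.14)),b[2])
E
```

```text
[ 0.59430697 -0.03740082  0.14      ]
tcp [ 0.5384 -0.1702  0.2987] shift frac [0.68  0.234 0.795]
turn frac [-0.001 -0.003  0.003]
turn frac [ 5.00e-03 -2.00e-03 -6.28e+00]
```

{"api": "send_rows", "payload": {"rows": [[0.1, 0.04, 0, 0, 0, 0.003, 0], [0.25, 0.1, 0.1, 0, 0, 0.003, 0], [0.4, 0.15, 0.2, 0, 0, 0.003, 0], [0.53, 0.2, 0.35, 0, 0, 0.003, 0], [0.63, 0.234, 0.5, 0, 0, 0.003, 0], [0.68, 0.234, 0.62, 0, 0, 0.003, 0], [0.68, 0.234, 0.73, 0, 0, 0.003, 0], [0.68, 0.234, 0.795, 0, 0, 0.003, 0], [0.68, 0.234, 0.795, 0, 0, 0.003, 0], [0.68, 0.234, 0.795, 0, 0, 0.003, 0]]}}

```text
clock: 6.7
tcp_pos: [0.5942, -0.0389, 0.1397]
tcp_rot: [-0.001, 0.732, 0.682, -0.0]
contact_force: [0.4, 0.4, -3.2]
finger_gap: 0.0146
grip_force: 69.2
```

{"api": "send_rows", "payload": {"rows": [[0, 0, 0, 0, 0, 0, 0], [0, 0, 0, 0, 0, 0, 0], [0, 0, 0, 0, 0, 0, 0]]}}

```text
clock: 6.95
tcp_pos: [0.5953, -0.0402, 0.1415]
tcp_rot: [0.001, 0.732, 0.681, 0.001]
contact_force: [-0.2, -0.1, -4.1]
finger_gap: 0.0148
grip_force: 69.2
```

```bash
python3 - <<'E'
from h import *
tool((.5943,-.0374,.14),-.07)
E
```

```text
tcp [ 0.5953 -0.0402  0.1415] shift frac [ 0.014 -0.006  0.008]
turn frac [ 0.005 -0.001 -0.005]
turn frac [-1.000e-03 -7.000e-03  6.278e+00]
```

{"api": "send_rows", "payload": {"rows": [[0.01, -0.004, 0.04, 0, 0, 0, 0], [0.01, -0.004, 0.08, 0, 0, 0, 0], [0.01, -0.004, 0.11, 0, 0, 0, 0], [0.01, -0.004, 0.11, 0, 0, 0, 0], [0.01, -0.004, 0.11, 0, 0, 0, 0]]}}

```text
clock: 7.37
tcp_pos: [0.5932, -0.0381, 0.1174]
tcp_rot: [-0.001, 0.732, 0.681, -0.001]
contact_force: [0.8, 0.5, -3.6]
finger_gap: 0.0149
grip_force: 69.2
```

{"api": "send_rows", "payload": {"rows": [[0, 0, 0, 0, 0, 0, 0]]}}

```text
clock: 7.45
tcp_pos: [0.5938, -0.0383, 0.118]
tcp_rot: [0.0, 0.732, 0.681, -0.0]
contact_force: [0.3, -0.1, -4.1]
finger_gap: 0.0148
grip_force: 69.2
```

{"api": "send_rows", "payload": {"rows": [[0, 0, 0, 0, 0, 0, 0]]}}

```text
clock: 7.53
tcp_pos: [0.594, -0.0383, 0.1184]
tcp_rot: [0.0, 0.732, 0.681, 0.0]
contact_force: [-0.4, 0.6, -3.1]
finger_gap: 0.0145
grip_force: 69.2
```

```bash
python3 - <<'E'
from h import *
tool((.5943,-.0374,.10),-.07)
a=grab('scene','s2')['img'][190:260,310:430];b=grab('top','t2')['img'][165:235,310:430]
cv2.imwrite('pics/p3.png',np.vstack([cv2.resize(i,None,fx=4.2,fy=4.2,interpolation=cv2.INTER_CUBIC) for i in (a,b)]))
E
```

```text
tcp [ 0.594  -0.0383  0.1184] shift frac [0.004 0.001 0.092]
turn frac [ 0.001  0.    -0.005]
turn frac [ 0.000e+00 -1.000e-03  6.278e+00]
```

View pics/p3.png

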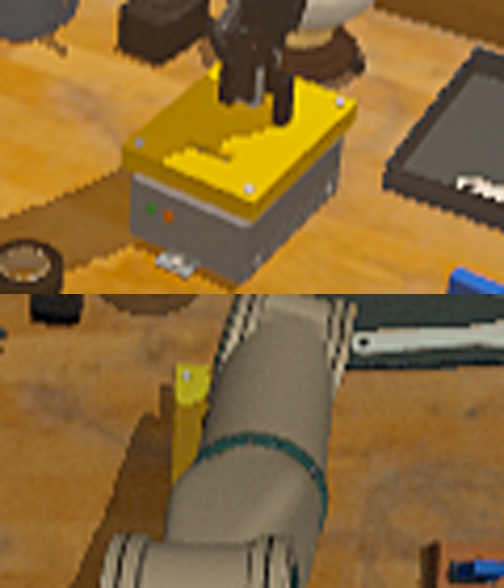

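The cover sits square just above the box; in the scene crop its overhang runs from (123,150) to (355,105). Lowering it slowly now.

{"api": "send_rows", "payload": {"rows": [[0.003, 0, 0.02, 0, 0, -0.004, 0], [0.003, 0, 0.035, 0, 0, -0.004, 0], [0.003, 0, 0.05, 0, 0, -0.004, 0], [0.003, 0, 0.05, 0, 0, -0.004, 0]]}}

```text
clock: 7.97
tcp_pos: [0.5933, -0.0374, 0.1074]
tcp_rot: [-0.001, 0.732, 0.682, -0.0]
contact_force: [-0.5, 0.5, -2.9]
finger_gap: 0.0149
grip_force: 69.1
```

{"api": "send_rows", "payload": {"rows": [[0, 0, 0.01, 0, 0, 0, 0], [0, 0, 0.02, 0, 0, 0, 0], [0, 0, 0.03, 0, 0, 0, 0], [0, 0, 0.04, 0, 0, 0, 0], [0, 0, 0.04, 0, 0, 0, 0], [0, 0, 0.04, 0, 0, 0, 0]]}}

```text
clock: 8.47
tcp_pos: [0.5939, -0.0375, 0.1004]
tcp_rot: [0.0, 0.732, 0.682, 0.0]
contact_force: [-0.6, -0.0, 0.6]
finger_gap: 0.0148
grip_force: 69.8
```

{"api": "send_rows", "payload": {"rows": [[0, 0, 0.01, 0, 0, 0, 0], [0, 0, 0.01, 0, 0, 0, 0], [0, 0, 0.01, 0, 0, 0, 0.3], [0, 0, 0.01, 0, 0, 0, 0.6], [0, 0, 0.01, 0, 0, 0, 1], [0, 0, 0.01, 0, 0, 0, 1], [0, 0, 0.01, 0, 0, 0, 1], [0, 0, 0.01, 0, 0, 0, 1]]}}

```text
clock: 9.13
tcp_pos: [0.5938, -0.0375, 0.098]
tcp_rot: [-0.0, 0.732, 0.682, -0.0]
contact_force: [-0.3, -0.3, -0.7]
finger_gap: 0.0843
grip_force: 0.0
```

{"api": "send_rows", "payload": {"rows": [[0, 0, -0.1, 0, 0, 0, 1], [0, 0, -0.25, 0, 0, 0, 1], [0, 0, -0.4, 0, 0, 0, 1], [0, 0, -0.55, 0, 0, 0, 1], [0, 0, -0.7, 0, 0, 0, 1], [0, 0, -0.8, 0, 0, 0, 1], [0, 0, -0.8, 0, 0, 0, 1], [0, 0, -0.8, 0, 0, 0, 1]]}}

```text
clock: 9.8
tcp_pos: [0.5944, -0.0375, 0.2592]
tcp_rot: [0.001, 0.732, 0.682, 0.001]
contact_force: [-0.3, -0.2, -0.7]
finger_gap: 0.0854
grip_force: 0.0
```

```bash
python3 - <<'E'
from h import *
grab('wrist','w3')
print(robot.read_state()['joint_pos'])
tool((.4348,-.354,.25),-.12)
E
```

```text
[-0.24133929  0.56892038  0.41008965  1.67629984 -0.26712244  0.95256119
  0.1968061 ]
tcp [ 0.5935 -0.0372  0.2579] shift frac [-1.636 -0.68   0.039]
turn frac [-0.001 -0.001  0.099]
turn frac [ 1.000e-03 -1.000e-03 -6.184e+00]
```

View pics/w3.png

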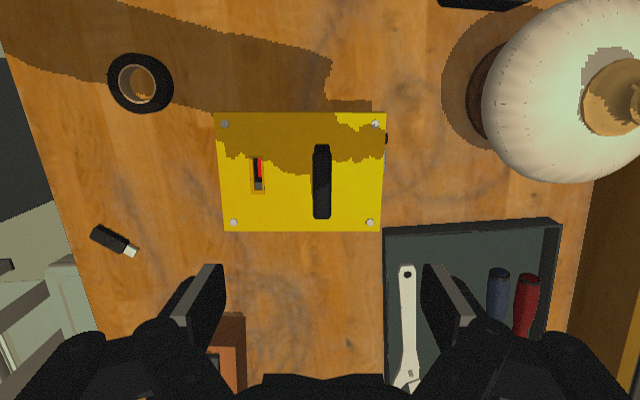

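The cover is seated: the plate is at (214–386, 112–231), with red showing through the slot at (258,175). I've now viewed all 10 pictures, so from here I'll measure by colour segmentation.

{"api": "send_rows", "payload": {"rows": [[-0.15, -0.06, 0, 0, 0, 0.02, 1], [-0.3, -0.12, 0, 0, 0, 0.04, 1], [-0.45, -0.19, 0, 0, 0, 0.06, 1], [-0.6, -0.25, 0, 0, 0, 0.08, 1], [-0.75, -0.31, 0, 0, 0, 0.099, 1], [-0.9, -0.38, 0, 0, 0, 0.099, 1], [-0.9, -0.38, 0, 0, 0, 0.099, 1]]}}

```text
clock: 10.43
tcp_pos: [0.5001, -0.2189, 0.2571]
tcp_rot: [-0.0, 0.752, 0.659, -0.003]
contact_force: [-1.1, -0.1, 1.2]
finger_gap: 0.0853
grip_force: 0.0
```

{"api": "send_rows", "payload": {"rows": [[-0.15, -0.06, 0, 0, 0, 0, 1], [-0.3, -0.12, 0, 0, 0, 0, 1], [-0.45, -0.18, 0, 0, 0, 0, 1], [-0.6, -0.25, 0, 0, 0, 0, 1], [-0.75, -0.27, 0, 0, 0, 0, 1], [-0.75, -0.27, 0, 0, 0, 0, 1], [-0.75, -0.27, 0, 0, 0, 0, 1], [-0.75, -0.27, 0, 0, 0, 0, 1]]}}

```text
clock: 11.1
tcp_pos: [0.4336, -0.353, 0.2568]
tcp_rot: [-0.001, 0.748, 0.663, 0.0]
contact_force: [0.6, 1.4, 0.6]
finger_gap: 0.0857
grip_force: 0.0
```

```bash
cat >> h.py <<'E'
def blob(img,col):
    h=cv2.cvtColor(img,cv2.COLOR_BGR2HSV)
    m=cv2.inRange(h,(0,150,60),(6,255,255))|cv2.inRange(h,(174,150,60),(180,255,255)) if col=='r' else cv2.inRange(h,(105,120,50),(125,255,255))
    out=[]
    for k in cv2.findContours(m,cv2.RETR_EXTERNAL,cv2.CHAIN_APPROX_NONE)[0]:
        if cv2.contourArea(k)>40: out.append((cv2.contourArea(k),cv2.minAreaRect(k),cv2.approxPolyDP(k,3,True).reshape(-1,2).tolist()))
    return out
E
python3 - <<'E'
from h import *
c=grab('wrist','w4')
for col in 'rb':
    for b in blob(c['img'],col): print(col,b)
for z in (.131,.064):
  k=[(sx*.007,sy*.018,z) for sx,sy in((1,1),(-1,1),(-1,-1),(1,-1))]
  print(z,[np.round(proj(c,loc([.4348,-.354,-.12],p))) for p in k])
tool((.4348,-.354,.25),-.12)
V=np.array(c['view']);print('cam',-V[:3,:3].T@V[:3,3],V[:3,:3])
s=fit(load('w3'),[(-.078,.058,.068),(.078,.058,.068),(.078,-.058,.068),(-.078,-.058,.068),(-.042,0,.068)],[(214,113),(386,112),(383,231),(224,231),(258,175)],[.57,-.03,-.07]);print('cover w3',s,loc(s[0],(-.042,0,0)))
E
```

```text
r (931.5, ((322.5, 189.5), (59.0, 17.0), 90.0), [[318, 160], [314, 211], [316, 218], [324, 219], [331, 215], [328, 160]])
b (932.0, ((321.5, 84.0), (52.0, 19.0), 90.0), [[314, 58], [313, 107], [329, 110], [331, 59]])
0.131 [array([334., 173.]), array([315., 173.]), array([315., 218.]), array([333., 218.])]
0.064 [array([332., 156.]), array([317., 156.]), array([317., 192.]), array([331., 192.])]
tcp [ 0.4341 -0.3525  0.257 ] shift frac [-0.007  0.004  0.035]
turn frac [-0.003 -0.004  0.003]
turn frac [ 7.00e-03 -5.00e-03 -6.28e+00]
cam [ 0.44392654 -0.27281001  0.38131275] [[ 0.99298153 -0.11822695 -0.00317287]
 [ 0.11117175  0.94220715 -0.3160483 ]
 [ 0.04035492  0.31347739  0.9487378 ]]
cover w3 (array([ 0.57514056, -0.0377035 , -0.06398332]), np.float64(1.038171579566311)) [ 0.5332265  -0.03501804  0.        ]
```

{"api": "send_rows", "payload": {"rows": [[-0.007, 0, 0.15, 0, 0, -0.025, 1], [-0.007, 0, 0.3, 0, 0, -0.025, 1], [-0.007, 0, 0.45, 0, 0, -0.025, 1], [-0.007, 0, 0.6, 0, 0, -0.025, 1], [-0.007, 0, 0.68, 0, 0, -0.025, 1], [-0.007, 0, 0.725, 0, 0, -0.025, 1], [-0.007, 0, 0.725, 0, 0, -0.025, 1], [-0.007, 0, 0.725, 0, 0, -0.025, 0.6], [-0.007, 0, 0.725, 0, 0, -0.025, 0.35]], "grip_force": 40}}

```text
clock: 11.9
tcp_pos: [0.4346, -0.3558, 0.1143]
tcp_rot: [0.001, 0.744, 0.668, 0.0]
contact_force: [0.2, -0.7, 0.5]
finger_gap: 0.0639
grip_force: 0.0
```

{"api": "send_rows", "payload": {"rows": [[0, 0, 0, 0, 0, 0, 0.2], [0, 0, 0, 0, 0, 0, 0], [0, 0, 0, 0, 0, 0, 0], [0, 0, 0, 0, 0, 0, 0], [0, 0, 0, 0, 0, 0, 0], [0, 0, 0, 0, 0, 0, 0]]}}

```text
clock: 12.4
tcp_pos: [0.434, -0.3557, 0.1138]
tcp_rot: [0.0, 0.744, 0.668, 0.0]
contact_force: [0.2, 1.6, 5.8]
finger_gap: 0.0133
grip_force: 43.3
```

```bash
python3 - <<'E'
from h import *
s=robot.read_state();print(s['contact_force'],s['torque'],s['finger_gap'],s['tcp_rot']);tool((.434,-.354,.112),-.105)
E
```

```text
[0.24761275 1.59469974 5.83695604] [ 0.17321137 -0.00461563  0.01239132] 0.013265356447560798 [4.47871644e-04 7.44068516e-01 6.68103130e-01 2.24830690e-04]
tcp [ 0.434  -0.3557  0.1138] shift frac [ 0.008 -0.001  0.009]
turn frac [ 0.002  0.001 -0.005]
turn frac [ 1.000e-03 -3.000e-03  6.278e+00]
```

{"api": "send_rows", "payload": {"rows": [[0, 0, -0.05, 0, 0, 0, 0], [0, 0, -0.15, 0, 0, 0, 0], [0, 0, -0.3, 0, 0, 0, 0], [0, 0, -0.45, 0, 0, 0, 0], [0, 0, -0.6, 0, 0, 0, 0], [0, 0, -0.75, 0, 0, 0, 0], [0, 0, -0.82, 0, 0, 0, 0], [0, 0, -0.82, 0, 0, 0, 0], [0, 0, -0.82, 0, 0, 0, 0]], "grip_force": 70}}

```text
clock: 13.15
tcp_pos: [0.4335, -0.3554, 0.2777]
tcp_rot: [0.0, 0.744, 0.668, 0.0]
contact_force: [-0.0, 0.2, -1.3]
finger_gap: 0.0131
grip_force: 68.4
```

```bash
python3 - <<'E'
from h import *
c=grab('wrist','w5'); s=robot.read_state(); t=s['tcp_pos']; print(s['finger_gap'],s['contact_force'])
for b in blob(c['img'],'r'): print(b)
zt=t[2]+.0172
for dy in (0,.0015):
  print(dy,[np.round(proj(c,loc([t[0],t[1],-.105],(0,0,0))+Ro.from_euler('z',-.105).apply((sx*.007,dy+sy*.018,zt))),1) for sx,sy in((1,1),(-1,1),(-1,-1),(1,-1))])
tool((.5323,-.0345,t[2]),-.068)
E
```

```text
0.013178360786760032 [ 0.91079407  0.91701833 -2.33064017]
(4449.5, ((322.5, 279.5), (139.0, 37.0), 90.0), [[313, 210], [309, 216], [304, 272], [305, 341], [312, 349], [332, 349], [339, 343], [341, 284], [335, 216], [331, 210]])
0 [array([339.7, 267.1]), array([300.7, 267.2]), array([302.7, 348.1]), array([338.3, 348.1])]
0.0015 [array([339.8, 263.4]), array([300.6, 263.5]), array([302.6, 345. ]), array([338.4, 345. ])]
tcp [ 0.4331 -0.3548  0.2765] shift frac [1.646e+00 3.220e-01 1.000e-03]
turn frac [-0.002 -0.002 -0.079]
turn frac [-3.000e-03  4.000e-03  6.204e+00]
```

{"api": "send_rows", "payload": {"rows": [[0.08, 0.02, 0, 0, 0, -0.01, 0], [0.2, 0.04, 0, 0, 0, -0.02, 0], [0.35, 0.07, 0, 0, 0, -0.04, 0], [0.5, 0.1, 0, 0, 0, -0.06, 0], [0.65, 0.13, 0, 0, 0, -0.07, 0], [0.8, 0.16, 0, 0, 0, -0.07, 0], [0.9, 0.18, 0, 0, 0, -0.07, 0], [0.9, 0.18, 0, 0, 0, -0.07, 0]]}}

```text
clock: 13.87
tcp_pos: [0.4894, -0.174, 0.2749]
tcp_rot: [-0.003, 0.73, 0.684, 0.0]
contact_force: [0.7, 0.4, -1.1]
finger_gap: 0.0131
grip_force: 68.4
```

{"api": "send_rows", "payload": {"rows": [[0.1, 0.02, 0, 0, 0, 0, 0], [0.22, 0.04, 0, 0, 0, 0, 0], [0.36, 0.08, 0, 0, 0, 0, 0], [0.5, 0.11, 0.1, 0, 0, 0, 0], [0.62, 0.14, 0.15, 0, 0, 0, 0], [0.7, 0.16, 0.2, 0, 0, 0, 0], [0.74, 0.16, 0.25, 0, 0, 0, 0], [0.74, 0.16, 0.25, 0, 0, 0, 0], [0.74, 0.16, 0.25, 0, 0, 0, 0]]}}

```text
clock: 14.62
tcp_pos: [0.5304, -0.0365, 0.2264]
tcp_rot: [-0.0, 0.733, 0.681, -0.001]
contact_force: [0.4, -0.0, -1.0]
finger_gap: 0.0132
grip_force: 68.4
```

```bash
python3 - <<'E'
from h import *
tool((.5321,-.034,.186),-.07); s=robot.read_state(); print(s['contact_force'],s['finger_gap'])
E
```

```text
tcp [ 0.5304 -0.0365  0.2264] shift frac [0.014 0.008 0.202]
turn frac [-0.005  0.003 -0.007]
turn frac [5.000e-03 7.000e-03 6.276e+00]
[ 0.42094934 -0.01759439 -1.04405986] 0.013220659828652705
```

{"api": "send_rows", "payload": {"rows": [[0.014, 0.008, 0.07, 0, 0, -0.007, 0], [0.014, 0.008, 0.14, 0, 0, -0.007, 0], [0.014, 0.008, 0.2, 0, 0, -0.007, 0], [0.014, 0.008, 0.2, 0, 0, -0.007, 0], [0.014, 0.008, 0.2, 0, 0, -0.007, 0], [0.014, 0.008, 0.2, 0, 0, -0.007, 0]]}}

```text
clock: 15.12
tcp_pos: [0.5336, -0.034, 0.1882]
tcp_rot: [0.001, 0.732, 0.682, 0.0]
contact_force: [0.0, -0.4, -1.0]
finger_gap: 0.0129
grip_force: 68.4
```

{"api": "send_rows", "payload": {"rows": [[0, 0, 0, 0, 0, 0, 0]]}}

```text
clock: 15.2
tcp_pos: [0.5338, -0.0334, 0.1883]
tcp_rot: [0.001, 0.731, 0.682, 0.001]
contact_force: [0.2, -0.0, -1.1]
finger_gap: 0.0128
grip_force: 68.4
```

```bash
python3 - <<'E'
from h import *
tool((.5321,-.034,.186),-.07); s=robot.read_state(); print(s['contact_force'],s['finger_gap'])
E
```

```text
tcp [ 0.5338 -0.0334  0.1883] shift frac [-0.004 -0.008  0.011]
turn frac [ 0.004  0.    -0.   ]
turn frac [ 1.000e-03 -6.000e-03  6.283e+00]
[ 0.17314731 -0.01528008 -1.11174916] 0.012840063551446726
```

{"api": "send_rows", "payload": {"rows": [[-0.003, -0.007, 0.02, 0, 0, 0, 0], [-0.003, -0.007, 0.04, 0, 0, 0, 0], [-0.003, -0.007, 0.055, 0, 0, 0, 0], [-0.003, -0.007, 0.07, 0, 0, 0, 0], [-0.003, -0.007, 0.07, 0, 0, 0, 0]]}}

```text
clock: 15.62
tcp_pos: [0.5317, -0.0329, 0.1726]
tcp_rot: [-0.0, 0.731, 0.682, -0.0]
contact_force: [0.9, 0.2, -1.0]
finger_gap: 0.0135
grip_force: 68.4
```

{"api": "send_rows", "payload": {"rows": [[0, 0, 0.01, 0, 0, 0, 0], [0, 0, 0.02, 0, 0, 0, 0], [0, 0, 0.02, 0, 0, 0, 0]]}}

```text
clock: 15.87
tcp_pos: [0.5317, -0.0329, 0.1688]
tcp_rot: [-0.0, 0.731, 0.682, -0.0]
contact_force: [0.5, -0.3, -0.7]
finger_gap: 0.0132
grip_force: 68.4
```

{"api": "send_rows", "payload": {"rows": [[0, 0, 0.02, 0, 0, 0, 0], [0, 0, 0.04, 0, 0, 0, 0], [0, 0, 0.06, 0, 0, 0, 0], [0, 0, 0.08, 0, 0, 0, 0], [0, 0, 0.1, 0, 0, 0, 0], [0, 0, 0.1, 0, 0, 0, 0]]}}

```text
clock: 16.37
tcp_pos: [0.5316, -0.033, 0.1483]
tcp_rot: [-0.0, 0.731, 0.682, -0.0]
contact_force: [1.3, -0.9, -1.3]
finger_gap: 0.0133
grip_force: 68.3
```

{"api": "send_rows", "payload": {"rows": [[0, 0, 0.015, 0, 0, 0, 0], [0, 0, 0.03, 0, 0, 0, 0], [0, 0, 0.045, 0, 0, 0, 0], [0, 0, 0.06, 0, 0, 0, 0], [0, 0, 0.06, 0, 0, 0, 0]]}}

```text
clock: 16.78
tcp_pos: [0.5316, -0.0329, 0.1366]
tcp_rot: [-0.0, 0.731, 0.682, -0.0]
contact_force: [1.1, -0.5, -1.9]
finger_gap: 0.0133
grip_force: 68.4
```

{"api": "send_rows", "payload": {"rows": [[0, 0, 0.01, 0, 0, 0, 0], [0, 0, 0.02, 0, 0, 0, 0], [0, 0, 0.03, 0, 0, 0, 0], [0, 0, 0.04, 0, 0, 0, 0], [0, 0, 0.04, 0, 0, 0, 0], [0, 0, 0.04, 0, 0, 0, 0]]}}

```text
clock: 17.28
tcp_pos: [0.5319, -0.033, 0.1293]
tcp_rot: [0.0, 0.731, 0.682, 0.0]
contact_force: [-1.0, 0.0, 3.7]
finger_gap: 0.0134
grip_force: 69.0
```

{"api": "send_rows", "payload": {"rows": [[0, 0, 0.005, 0, 0, 0, 0], [0, 0, 0.01, 0, 0, 0, 0], [0, 0, 0.01, 0, 0, 0, 0], [0, 0, 0.01, 0, 0, 0, 0]]}}

```text
clock: 17.62
tcp_pos: [0.5319, -0.033, 0.1273]
tcp_rot: [0.0, 0.731, 0.682, 0.0]
contact_force: [-1.1, -0.8, 3.5]
finger_gap: 0.013
grip_force: 69.3
```

{"api": "send_rows", "payload": {"rows": [[0, 0, 0.003, 0, 0, 0, 0], [0, 0, 0.006, 0, 0, 0, 0], [0, 0, 0.006, 0, 0, 0, 0], [0, 0, 0.006, 0, 0, 0, 0]]}}

```text
clock: 17.95
tcp_pos: [0.5319, -0.033, 0.126]
tcp_rot: [0.0, 0.731, 0.682, 0.0]
contact_force: [0.1, 0.4, 5.2]
finger_gap: 0.0133
grip_force: 69.3
```

{"api": "send_rows", "payload": {"rows": [[0, 0, 0.003, 0, 0, 0, 0], [0, 0, 0.006, 0, 0, 0, 0], [0, 0, 0.006, 0, 0, 0, 0], [0, 0, 0.006, 0, 0, 0, 0]]}}

```text
clock: 18.28
tcp_pos: [0.5318, -0.033, 0.1258]
tcp_rot: [0.0, 0.731, 0.682, 0.0]
contact_force: [-2.7, -0.1, 13.4]
finger_gap: 0.0136
grip_force: 70.6
```

The shoulder met the cover at the predicted height (TCP z = 0.1258), and the force rose to 13 N. I'll check that it holds steady, then hand in.

{"api": "send_rows", "payload": {"rows": [[0, 0, 0, 0, 0, 0, 0], [0, 0, 0, 0, 0, 0, 0], [0, 0, 0, 0, 0, 0, 0]]}}

```text
clock: 18.53
tcp_pos: [0.5319, -0.033, 0.1258]
tcp_rot: [0.0, 0.731, 0.682, 0.0]
contact_force: [-2.3, 0.5, 14.4]
finger_gap: 0.0134
grip_force: 70.6
```

```bash
python3 - <<'E'
from h import *
s=robot.read_state(); print(s['tcp_pos'],s['contact_force'],s['grip_force'])
print(robot.finish_job())
E
```

```text
[ 0.53186293 -0.03301767  0.12581377] [-2.31656187  0.4626842  14.41716807] 70.59844493865967
the job is handed in; nothing more can be done
None
```

The job is handed in at about 18.5 s with the cover seated and the red key pushed through the slot to its shoulder, held in the gripper at about 14 N; no verdict came back, and plunger travel was inferred from height and force rather than seen.

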